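Stage two shelf posts in the kitting lane

TASK

Stage the two standing shelf posts in the aluminium lane: push the taller post along the bench into the lane until its foot is against the end stop, then push the shorter one in behind it until the two feet touch. Both posts must slide upright all the way: never tip one, lift one or put the fingers around one. Leave everything else on the bench where it is.

Things in the scene. Friction and masses are not known exactly. Their poses are not given: they have to be found in the camera images.
- tall_post: The taller chrome shelf post standing on its own round foot, loose, 240 mm tall, about 0.45 kg. Foot 64 mm across, its side vertical to 20 mm height, then a cone to the 25 mm stem at 42 mm height. Origin: centre of the foot's underside, z up the stem, yaw means nothing. Slides when pushed near the bench on the side of the foot (a few newtons); tips when pushed well above the foot
- short_post: The shorter chrome shelf post standing on its own round foot, loose, 170 mm tall, about 0.45 kg. Foot 64 mm across, its side vertical to 20 mm height, then a cone to the 25 mm stem at 42 mm height. Origin: centre of the foot's underside, z up the stem, yaw means nothing. Slides when pushed near the bench on the side of the foot (a few newtons); tips when pushed well above the foot
- lane: Fixed lane of aluminium bars 26 mm high, 12 mm thick: two parallel side bars, 90 mm apart inside, 150 mm long, and an end stop; the bench is its floor. Origin at bench level, middle of the stop's inner face; +y runs along the lane's middle from stop to open mouth, x across. Past the side bars a flare, 17 mm wider a side, 40 mm long. The mouth faces world +y within 0.25 rad
- lane_mouth (a point): point at bench level in the middle of the lane where its parallel bars end and the flare begins, 150 mm from the stop
- tape_roll: Bystander, loose, to be left where it is: short open ring of tape lying flat on the bench, 90 mm across, 48 mm high; origin at the centre of its underside
- fastener_box: Bystander, loose, to be left where it is: small closed carton 75 x 50 x 35 mm high; origin at the centre of its underside
- caster: Bystander, loose, to be left where it is: a swivel caster standing upside down on its 70 x 55 mm steel plate, black wheel uppermost, about 80 mm high; origin at the centre of its underside
- cap_jar: Bystander, loose, to be left where it is: white jar 60 mm across, 80 mm high; origin at the centre of its underside
- wrench: Bystander, loose, to be left where it is: steel wrench lying flat on the bench; origin at its middle on the bench, x along it
- parts_cup: Bystander, loose, to be left where it is: small open blue bin 90 x 70 x 45 mm high; origin at the centre of its underside

How it is judged:
By the outcome, as a careful person would: the job done as asked, in the order asked, and still so for the second after the job is handed in, with the robot touching nothing.
It also fails if it takes over 72 s, if anything falls off the work surface, if the arm or the gripper's body presses on something with over 40 N, if the wrist force passes 120 N, or if a joint passes its speed limit or range.

ROBOT

A 6-joint arm with a two-finger parallel gripper is mounted at the origin on the work surface. World frame = base frame: x ahead of the robot, y to its left, z up, the work surface at z = 0. Lengths are in mm, angles in rad, forces in N, time in s.
With the tool pointing down it reaches from about 350 to 875 mm from the base axis. Payload 4.2 kg.
Tool frame: the origin (TCP) lies at the very end of the fingers, on their centre line; the grasp point (between the pads) lies 19 mm behind it; z points along the fingers, y is the direction in which the jaws open and shut (so a half turn about z gives the same grasp; the last joint's range is limited). The gripper opens to 85 mm and grips with 20 to 120 N. Pads are 22 mm wide; open, the fingers measure 114 mm over their backs; the gripper's body (76 mm by 85 mm) begins 54 mm behind the grasp point. The pads swing forward as they close: fully open they stand 13 mm farther back than shut.
Start: joints at [0.259, 0.385, 0.008, 0, -1.194, -0.259], TCP at [624.979, 0.025, 231.312] pointing down, gripper open.
Joint ranges: [-3.14, 3.14], [-1.21, 2.06], [-1.07, 1.41], [-3.16, 2.05], [-2.99, -0.16], [-3.1, 3.1]. Speed limits (rad/s): [2.79, 2.79, 3.14, 3.14, 3.14, 3.14].

INTERFACE

Orientations are given as a unit quaternion [x, y, z, w].
In Python, from bench import arm gives the robot as it stands.
- The arm moves only by the tool apply_moves, never from a script. Its argument "plan" is one flat list of numbers, 5 for each row, row after row: the gripper's target within -1 to 1 (shut at 1, half-way at 0, fully open at -1), then the shift along the world's x, y, z in m, then the turn about the world's z in degrees. A call has 1 to 8 rows; each row is the pose to reach, as a shift and turn from the pose commanded when the call began; what a row does not reach only later rows make up. A row lasts 1/12 s, in which the tool goes at most 41.7 mm and 7.16 degrees, less where a joint would pass 70% of its speed; a pose out of reach is approached as far as the arm can. A call with a gripper value outside its range is refused whole. The fingers move at their own pace and stop on an object; the grip force is fixed at half the most. Time passes only in rows, so rows that repeat a pose let the fingers close. It gives the time, the measured TCP pose, the force and the opening at its end, in the units of the state.
- arm.read_state(): the state, without advancing time (a new reading comes with each control period).
- arm.get_image(name): name is "scene" or "side" or "wrist"; returns a dict with "color" (384x512x3 uint8, red, green, blue), "range_z" (384x512 float32, mm along the optical axis (not along the pixel's ray), 0 where there is no reading), "camera_matrix" (3x3 intrinsics, pixels), "camera_from_world" (4x4, takes a point from world to camera coordinates); the wrist camera has in their place "mount" (4x4, takes a point from camera to tool coordinates, whose origin is the TCP and whose axes are the flange's). Camera axes: x right, y down, z forward; pixel columns grow to the right and rows downward; lengths in mm; the calibration is good to about 2 mm. A picture is of the moment at which its call begins: read the wrist's pose just before it.
- arm.job_done(): hands the job in, once; it reports no verdict.
The state is a dict: "clock": time; "joints": joint angles; "joint_vel": joint speeds; "joint_efforts": joint torques, N m; "position": TCP position; "ee_rot": TCP orientation; "contact_force": force on the tool from outside, world axes, zero at the start; "wrist_torque": the same for the moment, N m; "gripper_width": finger opening in mm.
Only numpy, scipy, OpenCV 4.12 (cv2) and the standard library are available. Lean on these libraries where they do the work, as an engineer would, in place of code of your own. Each camera call takes 0.05 s, during which the arm holds its last target.

## Working session

There is one attempt and no reset: what is moved stays moved. The work goes in short steps, Python scripts to look and compute and a tool call to move; the robot and the scene stay as the last step left them, time stands still between calls to the robot, and variables do not carry over. Pictures are saved under pics/ and viewed, and the job is handed in when it is done.

Besides the shell and the picture viewer there is one more tool, called by a JSON object that holds its "op" and its "data", one argument or row to a line. apply_moves: Moves the arm, as the interface text tells. Its arguments: {"type":"object","properties":{"plan":{"type":"array","items":{"type":"number"}}},"required":["plan"]}

```bash
ls; mkdir -p pics; cat > h.py <<'E'
import numpy as np,cv2
from bench import arm
def grab(n,fn):
    s=arm.read_state(); d=arm.get_image(n); cv2.imwrite(f'pics/{fn}.png',cv2.cvtColor(d['color'],cv2.COLOR_RGB2BGR)); np.savez(f'pics/{fn}.npz',pos=s['position'],rot=s['ee_rot'],**d); return d
def world(d):
    K=d['camera_matrix'];T=np.linalg.inv(d['camera_from_world']);z=d['range_z'].astype(float)
    v,u=np.indices(z.shape);P=np.stack([(u-K[0,2])/K[0,0]*z,(v-K[1,2])/K[1,1]*z,z],-1)
    W=P@T[:3,:3].T+T[:3,3];W[z==0]=np.nan;return W
E
python3 - <<'E'
from h import *
print(arm.read_state())
for n in['scene','side','wrist']:
    d=grab(n,n+'0')
    for k in d:
        if k not in('color','range_z'):print(n,k,np.round(d[k],3).tolist())
    print((d['range_z']==0).mean())
E
```

```text
pics
{'clock': 0.0, 'joints': array([ 2.58611984e-01,  3.85549056e-01,  6.59907710e-03, -5.08520002e-04,
       -1.19404187e+00, -2.58614220e-01]), 'joint_vel': array([ 5.31753662e-04,  1.94078000e-03, -5.67339934e-04, -1.42010222e-06,
       -8.93322570e-05, -3.99758985e-04]), 'joint_efforts': array([-9.55001960e-04, -3.92286408e+01,  1.88399577e+01,  4.18616563e+00,
       -4.72148502e-03,  8.27910434e-07]), 'position': array([6.24389762e+02, 2.23071291e-02, 2.30214263e+02]), 'ee_rot': array([-0.70703921,  0.70717345,  0.00075619, -0.00083012]), 'contact_force': array([-0.00486565,  0.21019941, -0.91071883]), 'wrist_torque': array([0.01544405, 0.03142417, 0.01400995]), 'gripper_width': 85.37347569321652}
scene camera_matrix [[490.86, 0.0, 259.086], [0.0, 490.86, 194.428], [0.0, 0.0, 1.0]]
scene camera_from_world [[0.477, 0.879, -0.001, -276.804], [0.571, -0.31, -0.76, -271.673], [-0.668, 0.362, -0.65, 1673.641], [0.0, 0.0, 0.0, 1.0]]
0.0052490234375
side camera_matrix [[495.682, 0.0, 251.258], [0.0, 495.682, 195.076], [0.0, 0.0, 1.0]]
side camera_from_world [[-0.843, -0.537, -0.004, 484.544], [-0.305, 0.485, -0.819, 185.524], [0.442, -0.69, -0.573, 1010.284], [0.0, 0.0, 0.0, 1.0]]
0.0037892659505208335
wrist camera_matrix [[323.435, 0.0, 257.137], [0.0, 323.435, 198.577], [0.0, 0.0, 1.0]]
wrist mount [[-0.0, -0.946, -0.324, 83.188], [1.0, -0.0, -0.0, -0.111], [0.0, -0.324, 0.946, -142.338], [0.0, 0.0, 0.0, 1.0]]
0.004023234049479167
```

View pics/scene0.png

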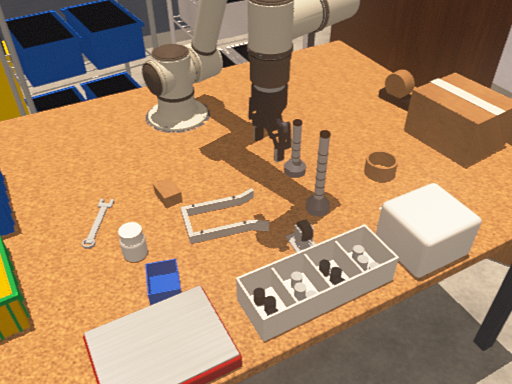

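View pics/side0.png

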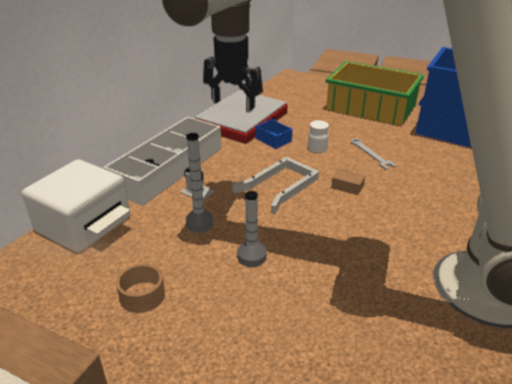

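View pics/wrist0.png

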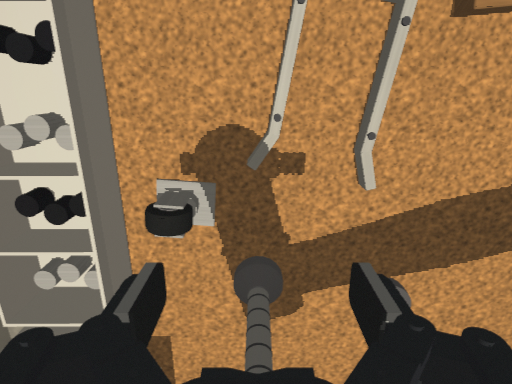

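The scene view shows the tall post foot at about (318,205), the short one at (295,170), and the lane from (185,215) to its mouth near (260,210). The caster at (302,237) stands close to the mouth. In the wrist view the tall post is just by the fingers.

```bash
python3 - <<'E'
from h import *
W=[]
for n in['scene0','side0']:
    d=np.load(f'pics/{n}.npz');w=world(d);W.append(w)
    wd=w.reshape(-1,3);ok=(abs(wd[:,2])<8)&(wd[:,0]>350)&(wd[:,0]<850)&(abs(wd[:,1])<400)
    print(n,'bench z',np.median(wd[ok,2]))
# top-down map
S=1.0;x0,x1,y0,y1=300,900,-400,400
im=np.zeros((600,800,3),np.uint8);H=np.full((600,800),-50.)
for k,w in enumerate(W):
    c=np.load(['pics/scene0.npz','pics/side0.npz'][k])['color'].reshape(-1,3)
    p=w.reshape(-1,3);ok=(p[:,2]>8)&(p[:,2]<260)&(p[:,0]>x0)&(p[:,0]<x1)&(p[:,1]>y0)&(p[:,1]<y1)
    p=p[ok]
    for a in p[np.argsort(p[:,2])]:
        r=int(x1-a[0]-1);cc=int(y1-a[1]-1)
        if a[2]<30: col=(0,255,0) if k==0 else (0,160,255)
        elif a[2]<60: col=(255,80,80)
        else: col=(255,255,255)
        cv2.circle(im,(cc,r),1,col,-1)
for g in range(300,901,100): cv2.putText(im,f'x{g}',(0,min(599,max(12,900-g))),0,.4,(255,255,0))
for g in range(-400,401,100): cv2.putText(im,f'{g}',(400-g,595),0,.4,(255,255,0)); 
cv2.imwrite('pics/map0.png',im)
E
```

```text
scene0 bench z 0.954808525876615
side0 bench z -0.8751982761386898
```

View pics/map0.png

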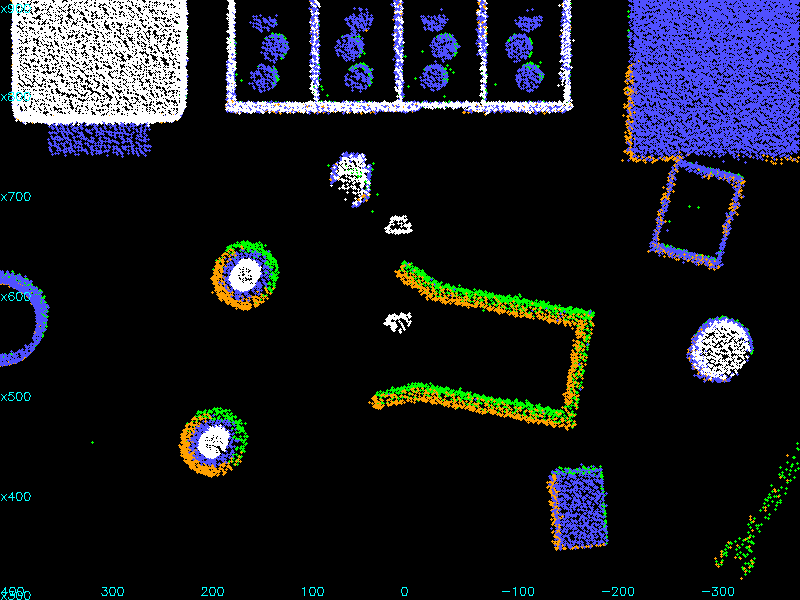

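```bash
cat > fit.py <<'E'
from h import *
from scipy.optimize import least_squares
def circ(p,r=None):
    c0=p.mean(0)
    f=lambda q:np.hypot(p[:,0]-q[0],p[:,1]-q[1])-q[2] if r is None else np.hypot(p[:,0]-q[0],p[:,1]-q[1])-r
    s=least_squares(f,[*c0,30] if r is None else c0,loss='soft_l1',f_scale=1.5);return s.x
def posts(ws,cents,tag=''):
    for nm,(cx,cy) in cents.items():
        for k,w in enumerate(ws):
            p=w.reshape(-1,3);p=p[np.hypot(p[:,0]-cx,p[:,1]-cy)<50]
            foot=p[(p[:,2]>5)&(p[:,2]<18)];stem=p[(p[:,2]>50)&(p[:,2]<260)]
            print(tag,nm,k,'foot r32',len(foot),np.round(circ(foot[:,:2],32),1) if len(foot)>10 else '','stem r12.5',np.round(circ(stem[:,:2],12.5),1) if len(stem)>10 else '','top',np.round(np.percentile(p[:,2],99.5) if len(p) else -1,1), 'tilt stem lo/hi',[np.round(circ(s[:,:2],12.5),1).tolist() for s in (stem[stem[:,2]<90],stem[stem[:,2]>130]) if len(s)>10])
E
python3 - <<'E'
from fit import *
ws=[world(np.load(f'pics/{n}.npz')) for n in['scene0','side0']]
posts(ws,{'tall':(625,154),'short':(456,187)})
# lane: bar tops
for k,w in enumerate(ws):
    p=w.reshape(-1,3);p=p[(p[:,2]>20)&(p[:,2]<32)]
    a=p[(p[:,1]<-50)&(p[:,1]>-155)&(p[:,0]>570)&(p[:,0]<625)];b=p[(p[:,1]<-50)&(p[:,1]>-145)&(p[:,0]>470)&(p[:,0]<520)]
    c=p[(p[:,1]<-150)&(p[:,1]>-200)&(p[:,0]>500)&(p[:,0]<565)]
    print(k,'topz',[np.round(np.percentile(q[:,2],[5,50,95]),1) for q in(a,b,c)])
    for nm,q in(('far',a),('near',b)):
        top=q[q[:,2]>23.5]
        m=np.polyfit(top[:,1],top[:,0],1);r=top[:,0]-np.polyval(m,top[:,1]);print(nm,len(top),'slope',m[0],'x at y=-100',np.polyval(m,-100),'width',np.percentile(r,[3,97]))
    top=c[c[:,2]>23.5];m=np.polyfit(top[:,0],top[:,1],1);r=top[:,1]-np.polyval(m,top[:,0]);print('stop slope',m[0],'y at x=540',np.polyval(m,540),np.percentile(r,[3,97]))
E
```

```text
tall 0 foot r32 94 [623.6 154.4] stem r12.5 [623.8 154.1] top 554.3 tilt stem lo/hi [[624.0, 154.0], [623.8, 154.1]]
 tall 1 foot r32 119 [623.4 152.6] stem r12.5 [623.4 153.2] top 239.7 tilt stem lo/hi [[623.4, 153.1], [623.4, 153.2]]
 short 0 foot r32 80 [456.1 186.2] stem r12.5 [456.3 185.8] top 171.6 tilt stem lo/hi [[456.4, 185.5], [456.0, 185.8]]
 short 1 foot r32 131 [456.  184.4] stem r12.5 [455.9 184.9] top 170.4 tilt stem lo/hi [[455.7, 184.9], [455.9, 185.1]]
0 topz [array([20.9, 25.8, 29.3]), array([21.2, 26. , 29.1]), array([23.4, 26.2, 29.5])]
far 178 slope 0.18982516295562074 x at y=-100 597.4863520837844 width [-8.16104002  6.66426354]
near 135 slope 0.19409000139339616 x at y=-100 493.83892788464715 width [-8.38826533  6.64952737]
stop slope -0.19398771593762124 y at x=540 -180.67150242303723 [-5.66979201  5.84829078]
1 topz [array([20.7, 24.5, 27.9]), array([20.9, 24.6, 27. ]), array([21.2, 24.2, 26.8])]
far 94 slope 0.20288115754112473 x at y=-100 593.433610323878 width [-7.15140386  6.30855319]
near 100 slope 0.18250227952165324 x at y=-100 489.69205896401877 width [-5.70689646  6.72046604]
stop slope -0.1524932276305629 y at x=540 -179.45010163526612 [-7.69127265  6.77271645]
```

```bash
python3 - <<'E'
from h import *
for n in['scene0','side0']:
    w=world(np.load(f'pics/{n}.npz')).reshape(-1,3)
    p=w[(abs(w[:,0]-624)<120)&(abs(w[:,1])<80)&(w[:,2]>225)&(w[:,2]<420)]
    print(n)
    for z in range(225,420,8):
        q=p[(p[:,2]>=z)&(p[:,2]<z+8)]
        if len(q):print(z,len(q),'x',np.round([q[:,0].min(),q[:,0].max()]),'y',np.round([q[:,1].min(),q[:,1].max()]))
E
```

```text
scene0
241 25 x [578. 676.] y [-11.  11.]
249 51 x [574. 682.] y [-11.   9.]
257 59 x [575. 684.] y [-11.  10.]
265 66 x [577. 684.] y [-13.  10.]
273 55 x [574. 683.] y [-12.   9.]
281 38 x [556. 694.] y [-13.   6.]
289 77 x [557. 700.] y [-15.  12.]
297 111 x [553. 700.] y [-17.  12.]
305 119 x [553. 700.] y [-18.  13.]
313 113 x [554. 699.] y [-18.  13.]
321 115 x [556. 697.] y [-21.  11.]
329 143 x [555. 699.] y [-21.  11.]
337 138 x [556. 696.] y [-20.  13.]
345 102 x [561. 696.] y [-14.  12.]
353 47 x [634. 664.] y [-36.  10.]
361 113 x [617. 665.] y [-38.  28.]
369 126 x [618. 665.] y [-39.  27.]
377 124 x [616. 664.] y [-38.  27.]
385 125 x [618. 665.] y [-38.  26.]
393 128 x [608. 665.] y [-38.  25.]
401 203 x [602. 665.] y [-37.  32.]
409 58 x [622. 659.] y [-32.  19.]
417 28 x [633. 664.] y [-39.  20.]
side0
241 31 x [574. 674.] y [-10.  11.]
249 53 x [567. 679.] y [-13.  13.]
257 65 x [567. 683.] y [-13.  14.]
265 56 x [568. 681.] y [-11.  12.]
273 61 x [568. 681.] y [-8. 13.]
281 58 x [561. 696.] y [-11.  16.]
289 127 x [549. 699.] y [-11.  16.]
297 160 x [549. 697.] y [-14.  18.]
305 200 x [551. 698.] y [-18.  21.]
313 171 x [552. 697.] y [-16.  19.]
321 162 x [553. 696.] y [-15.  23.]
329 222 x [554. 692.] y [-11.  22.]
337 223 x [555. 693.] y [-14.  18.]
345 115 x [557. 690.] y [-14.  14.]
353 64 x [586. 648.] y [-15.  38.]
361 127 x [586. 654.] y [-13.  39.]
369 127 x [586. 652.] y [-14.  39.]
377 128 x [587. 650.] y [-15.  40.]
385 137 x [585. 649.] y [-17.  40.]
393 136 x [587. 647.] y [-17.  41.]
401 168 x [588. 661.] y [-33.  40.]
409 75 x [587. 646.] y [-10.  37.]
417 47 x [584. 649.] y [-16.  41.]
```

```bash
python3 - <<'E'
import cv2
a=cv2.imread('pics/scene0.png')[60:200,220:350];b=cv2.imread('pics/side0.png')[20:130,190:290]
cv2.imwrite('pics/grip0.png',cv2.resize(a,None,fx=4,fy=4));cv2.imwrite('pics/grip1.png',cv2.resize(b,None,fx=5,fy=5))
E
```

```text
(no output)
```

View pics/grip0.png

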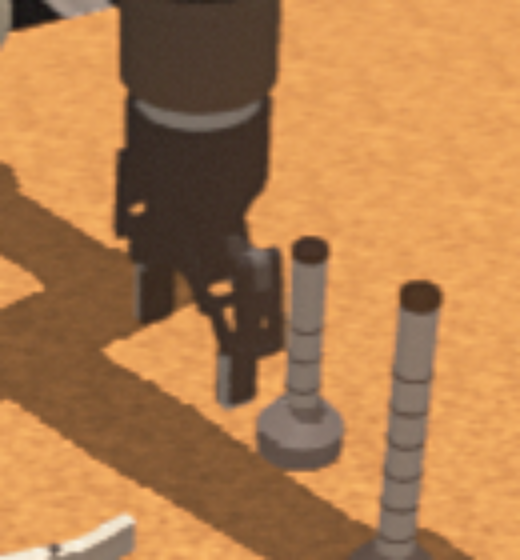

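View pics/grip1.png

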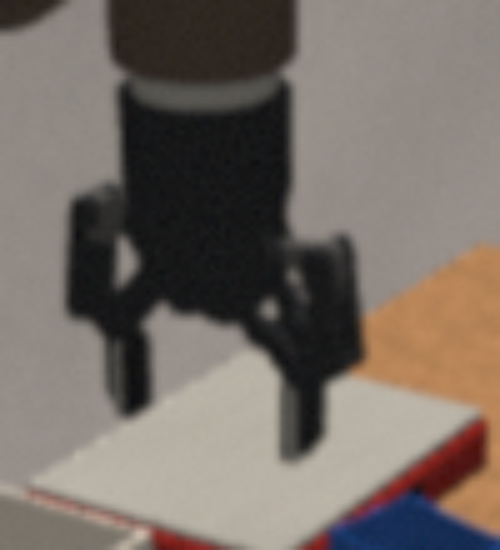

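```bash
python3 - <<'E'
from h import *
im=np.full((600,800,3),0,np.uint8)
s=4
cols=[((243,278),(0,255,0)),((283,350),(0,160,255)),((356,400),(255,80,80)),((402,470),(255,255,255))]
for n,off in(('scene0',200),('side0',600)):
    w=world(np.load(f'pics/{n}.npz')).reshape(-1,3)
    for (a,b),c in cols[::-1]:
        p=w[(abs(w[:,0]-624)<130)&(abs(w[:,1])<80)&(w[:,2]>a)&(w[:,2]<b)]
        print(n,a,b,len(p),np.round(np.percentile(np.hypot(p[:,0]-624,p[:,1]),[50,95,99]),1))
        for q in p: cv2.circle(im,(int(off+(q[0]-624)*2.3),int((300-q[1]*2.3))),1,c,-1)
    for yy in(-38,38):cv2.line(im,(off-180,int(300+yy*2.3)),(off+180,int(300+yy*2.3)),(90,90,90),1)
    for yy in(-42.5,42.5):cv2.line(im,(int(off+yy*2.3),200),(int(off+yy*2.3),400),(90,90,90),1)
    for yy in(-57,57):cv2.line(im,(int(off+yy*2.3),200),(int(off+yy*2.3),400),(90,90,0),1)
cv2.imwrite('pics/gtop.png',im)
E
```

```text
scene0 402 470 1205 [40.5 43.4 44.7]
scene0 356 400 632 [38.3 40.6 41.3]
scene0 283 350 925 [54.4 74.5 76.1]
scene0 243 278 238 [46.3 58.5 59.7]
side0 402 470 1187 [38.9 41.8 43.3]
side0 356 400 694 [36.8 39.3 40.3]
side0 283 350 1406 [43.5 71.1 73.8]
side0 243 278 243 [48.  56.2 57.4]
```

View pics/gtop.png

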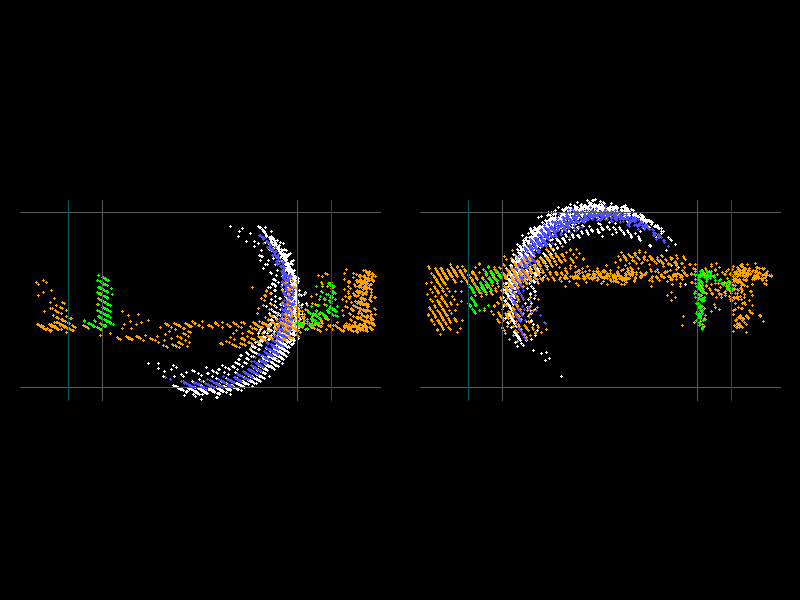

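```bash
python3 - <<'E'
from h import *
im=np.full((500,800,3),0,np.uint8)
for n,c in(('scene0',(0,255,0)),('side0',(0,160,255))):
    w=world(np.load(f'pics/{n}.npz')).reshape(-1,3)
    for z0,z1,row in((240,262,120),(262,276,350)):
        p=w[(abs(w[:,0]-624)<130)&(abs(w[:,1])<80)&(w[:,2]>z0)&(w[:,2]<z1)]
        for q in p: cv2.circle(im,(int(400+(q[0]-624.5)*6),int(row-q[1]*6)),2,c,-1)
        for yy in(-57,-42.5,42.5,57):cv2.line(im,(int(400+yy*6),row-90),(int(400+yy*6),row+90),(90,90,90),1)
        for yy in(-11,11):cv2.line(im,(0,row+yy*6),(800,row+yy*6),(90,90,90),1)
w=world(np.load('pics/scene0.npz')).reshape(-1,3)
for z in range(460,700,20):
    for n in('scene0','side0'):
        w=world(np.load(f'pics/{n}.npz')).reshape(-1,3)
        p=w[(abs(w[:,0]-624)<150)&(abs(w[:,1])<120)&(w[:,2]>z)&(w[:,2]<z+20)]
        if len(p):print(z,n,np.round(np.percentile(np.hypot(p[:,0]-624,p[:,1]),[5,50,95])),np.round(p.min(0)),np.round(p.max(0)))
cv2.imwrite('pics/gtip.png',im)
E
```

```text
460 scene0 [39. 42. 45.] [613. -43. 460.] [670.  32. 480.]
460 side0 [37. 40. 43.] [581. -25. 460.] [633.  43. 480.]
480 scene0 [ 41.  44. 104.] [596. -45. 480.] [674. 118. 500.]
480 side0 [42. 43. 45.] [579. -19. 480.] [591.  30. 484.]
500 scene0 [ 41.  44. 111.] [607. -43. 500.] [671. 120. 520.]
520 scene0 [ 41.  45. 112.] [609. -44. 520.] [672. 120. 540.]
540 scene0 [ 41.  45. 110.] [610. -44. 540.] [670. 119. 560.]
560 scene0 [41. 43. 57.] [613. -43. 560.] [671.  82. 580.]
580 scene0 [33. 38. 44.] [627. -41. 580.] [667.  20. 585.]
```

View pics/gtip.png

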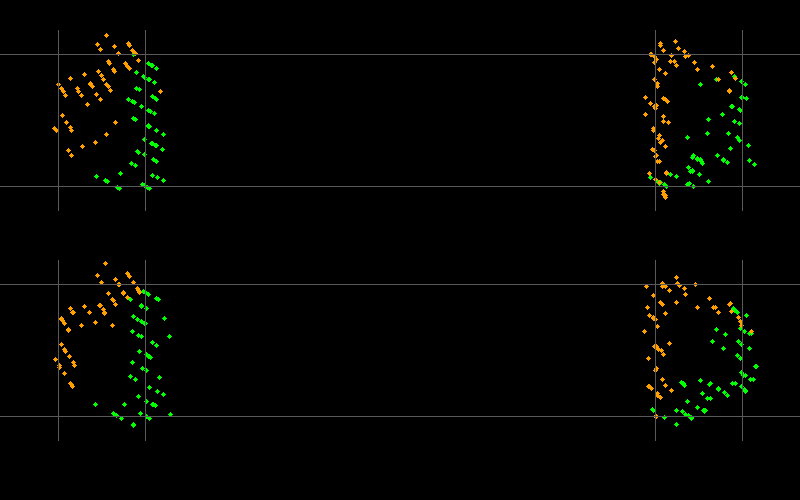

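The gripper's body is a cylinder of about 40 mm radius. Pushing with shut fingers would put it into the stems, since the stem face stands only 19.5 mm inside the foot edge. So I'll keep the gripper fully open and push with the side of the +x finger, low on the foot. That keeps the stem clear of the knuckles and the body. The first step is to raise and move behind the tall post.

{"op": "apply_moves", "data": {
  "plan": [-1,0,0,0.04,0,-1,-0.003,0.03,0.06,-5,-1,-0.006,0.068,0.06,-10,-1,-0.01,0.106,0.06,-15,-1,-0.014,0.145,0.06,-20,-1,-0.018,0.185,0.06,-25,-1,-0.021,0.221,0.05,-25,-1,-0.021,0.221,0.04,-25]
}}

```text
clock: 0.82
position: [603.3, 227.0, 270.6]
ee_rot: [-0.54, 0.842, 0.001, 0.001]
contact_force: [-0.8, -0.9, -0.7]
gripper_width: 85.7
```

{"op": "apply_moves", "data": {
  "plan": [-1,0,0,0,0,-1,0,0,-0.035,0,-1,0,0,-0.075,0,-1,0,0,-0.115,0,-1,0,0,-0.155,0,-1,0,0,-0.195,0,-1,0,0,-0.225,0,-1,0,0,-0.245,0]
}}

```text
clock: 1.48
position: [602.4, 218.4, 22.7]
ee_rot: [-0.536, 0.844, 0.0, -0.003]
contact_force: [0.1, 0.7, -0.5]
gripper_width: 85.6
```

{"op": "apply_moves", "data": {
  "plan": [-1,0,0,-0.01,0,-1,0,0,-0.015,0,-1,0,0,-0.018,0,-1,0,0,-0.018,0]
}}

```text
clock: 1.82
position: [604.8, 221.0, 9.3]
ee_rot: [-0.537, 0.843, -0.0, 0.001]
contact_force: [-0.7, 0.2, -0.9]
gripper_width: 85.3
```

```bash
cat > chk.py <<'E'
import sys
from fit import *
tag=sys.argv[1]; 
def run(tag,phi,tall=None,short=None):
    s=arm.read_state();P=s['position'];print('clock',s['clock'],'pos',np.round(P,1),'F',np.round(s['contact_force'],1))
    ws=[world(grab(n,n+tag)) for n in('scene','side')]
    c={}
    for nm,(x,y) in (('tall',tall),('short',short)):
        for k,w in enumerate(ws):
            p=w.reshape(-1,3)
            p=p[(np.hypot(p[:,0]-x,p[:,1]-y)<26)&(p[:,2]>50)&(p[:,2]<(232 if nm=='tall' else 162))]
            res=[]
            for lo,hi in((50,260),(50,100),(110,260)):
                q=p[(p[:,2]>lo)&(p[:,2]<hi)];res.append(np.round(circ(q[:,:2],12.5),1).tolist() if len(q)>15 else None)
            print(nm,'scene' if k==0 else 'side',res)
    np.savez('pics/last.npz',P=P)
    return ws
E
cat > go.py <<'E'
import sys
sys.argv=[sys.argv[0]]+sys.argv[1:]
from chk import *
a=sys.argv; tag=a[1];phi=float(a[2]);t=(float(a[3]),float(a[4]));sh=(float(a[5]),float(a[6]))
run(tag,phi,t,sh)
E
python3 go.py 1 -25 623.6 153.6 456 185; python3 - <<'E'
import cv2
from h import *
a=cv2.imread('pics/scene1.png')[60:260,200:400];b=cv2.imread('pics/side1.png')[80:300,90:290]
cv2.imwrite('pics/c1.png',cv2.hconcat([cv2.resize(a,(400,400)),cv2.resize(b,(400,400))]))
grab('wrist','w1')
w=world(np.load('pics/side1.npz')).reshape(-1,3)
P=arm.read_state()['position'];ph=np.deg2rad(-25)
for o in(50,-50):
  q=w[(np.hypot(w[:,0]-P[0]-o*np.cos(ph),w[:,1]-P[1]-o*np.sin(ph))<14)&(w[:,2]<60)&(w[:,2]>3)];print(o,len(q),np.round(np.percentile(q[:,2],[0,2,10,50]),1) if len(q) else '')
E
```

```text
clock 1.8167 pos [604.8 221.    9.3] F [-0.7  0.2 -0.9]
tall scene [[623.9, 153.9], [624.1, 154.0], [623.9, 153.9]]
tall side [[623.3, 153.4], [623.2, 153.3], [623.0, 154.5]]
short scene [[456.6, 185.7], [456.7, 185.7], [456.4, 185.7]]
short side [[456.0, 184.9], [456.0, 184.9], [456.0, 184.9]]
50 118 [20.9 22.3 26.6 39.9]
-50 111 [21.6 22.3 28.  40.4]
```

View pics/c1.png

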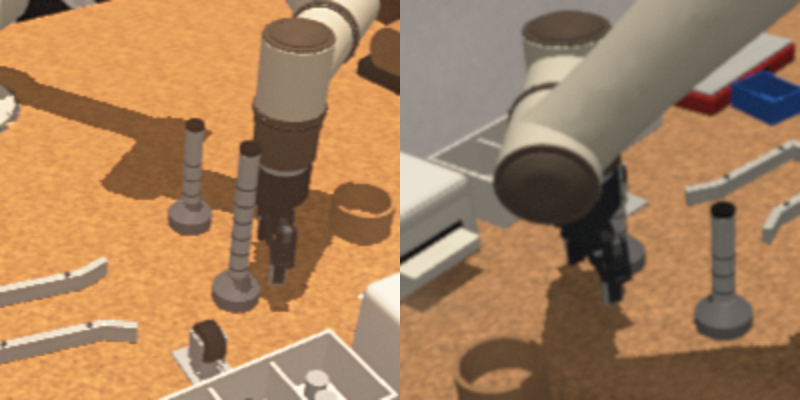

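View pics/w1.png

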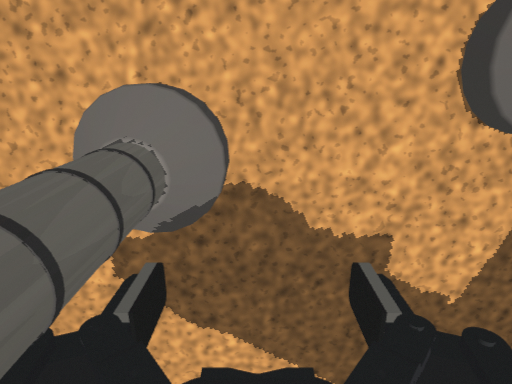

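The post foot lies ahead of the +x finger, and the tips stand 13 mm above the TCP. I'll lower so the tips are about 6 mm off the bench and start the push.

{"op": "apply_moves", "data": {
  "plan": [-1,0,0,-0.01,0,-1,0,0,-0.016,0,-1,-0.0015,-0.0035,-0.016,0,-1,-0.0032,-0.0065,-0.016,0,-1,-0.0045,-0.0095,-0.016,0,-1,-0.006,-0.013,-0.016,0,-1,-0.0075,-0.016,-0.016,0,-1,-0.0093,-0.02,-0.016,0]
}}

```text
clock: 2.63
position: [595.1, 201.3, -7.4]
ee_rot: [-0.538, 0.843, 0.0, 0.001]
contact_force: [2.1, 2.1, -2.1]
gripper_width: 85.5
```

```bash
python3 go.py 2 -25 619 145 456 185
```

```text
clock 2.6333 pos [595.1 201.3  -7.4] F [ 2.1  2.1 -2.1]
tall scene [[619.2, 144.7], [619.2, 143.8], [619.3, 145.2]]
tall side [None, None, None]
short scene [[456.6, 185.8], [456.4, 186.1], [456.7, 185.7]]
short side [[455.9, 185.0], [455.8, 185.0], [456.0, 185.0]]
```

{"op": "apply_moves", "data": {
  "plan": [-1,-0.0021,-0.0045,0,0,-1,-0.0046,-0.01,0,0,-1,-0.0071,-0.0152,0,0,-1,-0.0097,-0.0208,0,0,-1,-0.0123,-0.0263,0,0,-1,-0.0148,-0.0317,0,0,-1,-0.0169,-0.0363,0,0,-1,-0.0186,-0.0399,0,0]
}}

```text
clock: 3.4
position: [576.2, 160.7, -7.3]
ee_rot: [-0.537, 0.843, -0.0, 0.0]
contact_force: [1.7, 4.1, 1.3]
gripper_width: 85.2
```

```bash
python3 go.py 3 -25 601 104 456 185
```

```text
clock 3.4 pos [576.2 160.7  -7.3] F [1.7 4.1 1.3]
tall scene [[600.2, 104.3], [599.9, 103.6], [600.4, 104.7]]
tall side [None, None, None]
short scene [[456.9, 185.9], [457.7, 186.0], [456.5, 185.9]]
short side [[455.9, 184.9], [455.9, 184.9], [443.3, 202.7]]
```

{"op": "apply_moves", "data": {
  "plan": [-1,-0.0021,-0.0045,0,0,-1,-0.0046,-0.01,0,0,-1,-0.0071,-0.0152,0,0,-1,-0.0097,-0.0208,0,0,-1,-0.0123,-0.0263,0,0,-1,-0.0148,-0.0317,0,0,-1,-0.0172,-0.0371,0,0,-1,-0.0196,-0.0422,0,0]
}}

```text
clock: 4.17
position: [556.4, 118.4, -7.6]
ee_rot: [-0.537, 0.843, -0.0, 0.0]
contact_force: [2.3, 4.3, 1.4]
gripper_width: 85.4
```

```bash
python3 go.py 4 -25 580 61 456 185
```

```text
clock 4.1667 pos [556.4 118.4  -7.6] F [2.3 4.3 1.4]
tall scene [[580.4, 62.1], [580.4, 61.2], [580.4, 62.6]]
tall side [None, None, None]
short scene [None, None, None]
short side [[455.9, 184.9], [455.9, 185.0], [455.8, 184.9]]
```

{"op": "apply_moves", "data": {
  "plan": [-1,-0.0025,-0.0054,0,0,-1,-0.005,-0.0108,0,0,-1,-0.0072,-0.0156,0,0,-1,-0.009,-0.0195,0,0,-1,-0.0099,-0.0215,0,0,-1,-0.0099,-0.0215,0,0,-1,-0.008,-0.0175,0,0,-1,-0.0048,-0.0105,0,0]
}}

```text
clock: 4.93
position: [550.0, 107.2, -8.3]
ee_rot: [-0.536, 0.844, 0.0, -0.002]
contact_force: [-0.6, 0.4, -0.2]
gripper_width: 85.4
```

```bash
python3 go.py 5 -25 570.5 40 456 185; python3 - <<'E'
import cv2
a=cv2.imread('pics/scene5.png')[60:260,180:380];b=cv2.imread('pics/side5.png')[80:300,150:350]
cv2.imwrite('pics/c5.png',cv2.hconcat([cv2.resize(a,(400,400)),cv2.resize(b,(400,400))]))
E
```

```text
clock 4.9333 pos [550.  107.2  -8.3] F [-0.6  0.4 -0.2]
tall scene [[569.9, 38.8], [569.9, 38.9], [569.9, 38.8]]
tall side [[568.9, 39.7], [568.9, 39.7], None]
short scene [None, None, None]
short side [[455.9, 184.9], [455.9, 184.8], [456.0, 184.9]]
```

View pics/c5.png

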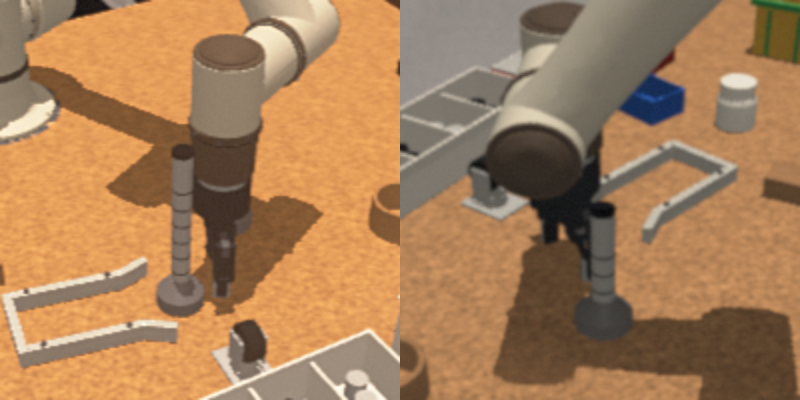

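{"op": "apply_moves", "data": {
  "plan": [-1,0,0,0,5,-1,-0.004,0,0,10,-1,-0.01,0,0,14.3,-1,-0.018,-0.002,0,14.3,-1,-0.018,-0.006,0,14.3,-1,-0.018,-0.011,0,14.3,-1,-0.018,-0.011,0,14.3,-1,-0.018,-0.011,0,14.3]
}}

```text
clock: 5.7
position: [534.0, 97.1, -7.6]
ee_rot: [-0.638, 0.77, -0.0, 0.0]
contact_force: [-0.8, 0.7, -1.0]
gripper_width: 85.6
```

```bash
python3 go.py 6 -10.7 570 39 456 185; python3 - <<'E'
from h import *
grab('wrist','w6')
E
```

```text
clock 5.7 pos [534.   97.1  -7.6] F [-0.8  0.7 -1. ]
tall scene [[570.0, 38.8], [569.9, 38.8], [570.0, 38.9]]
tall side [None, None, None]
short scene [[458.6, 183.4], [477.4, 197.9], None]
short side [[456.1, 184.9], [456.0, 184.8], [456.1, 185.0]]
```

View pics/w6.png

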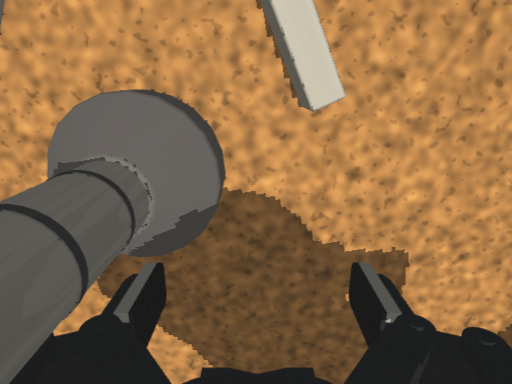

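{"op": "apply_moves", "data": {
  "plan": [-1,-0.0009,-0.0049,0,0,-1,-0.002,-0.0108,0,0,-1,-0.0031,-0.0167,0,0,-1,-0.0043,-0.0226,0,0,-1,-0.0054,-0.0285,0,0,-1,-0.0065,-0.0344,0,0,-1,-0.0076,-0.0403,0,0,-1,-0.0087,-0.0462,0,0]
}}

```text
clock: 6.52
position: [525.1, 50.7, -7.6]
ee_rot: [-0.638, 0.77, -0.0, 0.0]
contact_force: [0.1, 2.4, -0.5]
gripper_width: 85.4
```

```bash
python3 go.py 7 -10.7 562.5 0 456 185
```

```text
clock 6.5167 pos [525.1  50.7  -7.6] F [ 0.1  2.4 -0.5]
tall scene [[560.6, 1.5], [560.8, 0.8], [560.6, 1.8]]
tall side [None, None, None]
short scene [[456.5, 185.7], [456.4, 185.2], [456.6, 186.1]]
short side [[455.7, 184.9], [455.7, 184.8], [444.3, 203.6]]
```

{"op": "apply_moves", "data": {
  "plan": [-1,0.0008,0.0045,0,0,-1,-0.0028,0.0046,0,1.2,-1,-0.0028,0.0046,0,1.2,-1,-0.0036,-0.0003,0,1.2,-1,-0.0045,-0.0058,0,1.2,-1,-0.0055,-0.0117,0,1.2,-1,-0.0065,-0.0176,0,1.2,-1,-0.0075,-0.0235,0,1.2]
}}

```text
clock: 7.28
position: [517.7, 27.3, -7.6]
ee_rot: [-0.646, 0.763, -0.0, 0.0]
contact_force: [0.9, 2.9, -0.5]
gripper_width: 85.6
```

```bash
python3 go.py 8 -9.5 557 -23 456 185
```

```text
clock 7.2833 pos [517.7  27.3  -7.6] F [ 0.9  2.9 -0.5]
tall scene [[556.0, -21.6], [556.1, -21.8], [556.0, -21.5]]
tall side [None, None, None]
short scene [[456.7, 185.8], [456.6, 186.2], [456.8, 185.4]]
short side [[455.9, 184.9], [455.8, 184.9], [455.9, 184.8]]
```

{"op": "apply_moves", "data": {
  "plan": [-1,-0.0007,-0.0035,0,1.5,-1,-0.0017,-0.009,0,1.5,-1,-0.0026,-0.0149,0,1.5,-1,-0.0036,-0.0208,0,1.5,-1,-0.0046,-0.0267,0,1.5,-1,-0.0055,-0.0326,0,1.5,-1,-0.0065,-0.0385,0,1.5,-1,-0.0075,-0.0444,0,1.5]
}}

```text
clock: 8.05
position: [509.8, -17.3, -7.7]
ee_rot: [-0.656, 0.755, 0.0, -0.0]
contact_force: [0.8, 4.1, -0.5]
gripper_width: 85.1
```

```bash
python3 go.py 9 -8 549 -64 456 185;python3 - <<'E'
import cv2
a=cv2.imread('pics/scene9.png')[100:260,170:330];b=cv2.imread('pics/side9.png')[80:300,150:350]
cv2.imwrite('pics/c9.png',cv2.hconcat([cv2.resize(a,(400,400)),cv2.resize(b,(400,400))]))
E
```

```text
clock 8.05 pos [509.8 -17.3  -7.7] F [ 0.8  4.1 -0.5]
tall scene [[548.7, -64.0], [548.9, -64.9], [548.8, -63.5]]
tall side [None, None, None]
short scene [[456.5, 185.7], [456.6, 186.1], [456.1, 185.4]]
short side [[455.9, 184.9], [455.7, 184.8], [456.0, 184.9]]
```

View pics/c9.png

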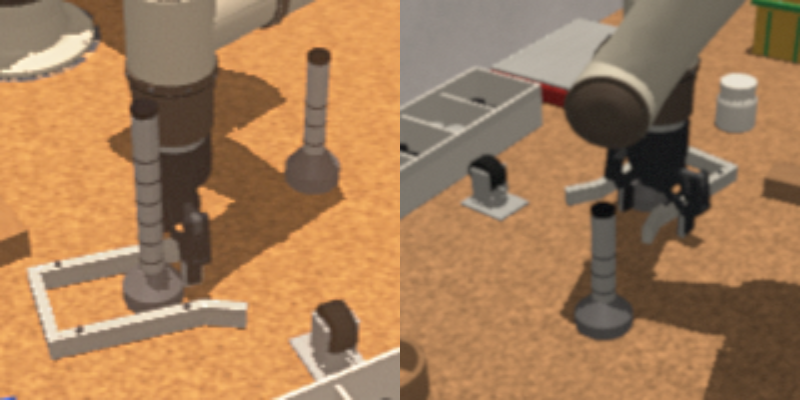

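{"op": "apply_moves", "data": {
  "plan": [-1,-0.0009,-0.004,0,0,-1,-0.0021,-0.0099,0,0,-1,-0.0033,-0.0158,0,0,-1,-0.0045,-0.0217,0,0,-1,-0.0057,-0.0276,0,0,-1,-0.0068,-0.0335,0,0,-1,-0.0079,-0.0394,0,0,-1,-0.009,-0.0453,0,0]
}}

```text
clock: 8.82
position: [500.8, -62.6, -7.7]
ee_rot: [-0.656, 0.755, 0.0, -0.0]
contact_force: [0.6, 2.7, -1.1]
gripper_width: 85.4
```

```bash
python3 go.py 10 -8 541 -108 456 185
```

```text
clock 8.8167 pos [500.8 -62.6  -7.7] F [ 0.6  2.7 -1.1]
tall scene [[540.6, -109.4], [540.9, -110.4], [540.5, -108.9]]
tall side [None, None, None]
short scene [[456.5, 185.7], [456.5, 186.0], [456.6, 185.4]]
short side [[456.0, 184.9], [456.0, 184.9], [456.0, 184.8]]
```

{"op": "apply_moves", "data": {
  "plan": [-1,-0.0009,-0.004,0,0,-1,-0.0019,-0.009,0,0,-1,-0.0028,-0.014,0,0,-1,-0.0037,-0.0185,0,0,-1,-0.0044,-0.022,0,0,-1,-0.005,-0.025,0,0,-1,-0.0053,-0.0265,0,0,-1,-0.0056,-0.028,0,0]
}}

```text
clock: 9.58
position: [495.3, -90.2, -7.7]
ee_rot: [-0.656, 0.755, 0.0, 0.0]
contact_force: [0.3, 4.0, -1.1]
gripper_width: 85.7
```

```bash
python3 go.py 11 -8 535.5 -138 456 185
```

```text
clock 9.5833 pos [495.3 -90.2  -7.7] F [ 0.3  4.  -1.1]
tall scene [[536.2, -137.8], [536.5, -138.4], [536.1, -137.5]]
tall side [None, None, None]
short scene [[456.5, 185.8], [456.6, 185.6], [456.5, 186.1]]
short side [[455.8, 184.9], [455.8, 184.9], [455.9, 184.9]]
```

Around 3 mm is left, so I'll creep until the force rises.

{"op": "apply_moves", "data": {
  "plan": [-1,-0.0002,-0.0008,0,0,-1,-0.0003,-0.0016,0,0,-1,-0.0005,-0.0024,0,0,-1,-0.0006,-0.0032,0,0]
}}

```text
clock: 10.02
position: [494.9, -93.1, -7.7]
ee_rot: [-0.656, 0.755, -0.0, 0.0]
contact_force: [-0.6, 5.4, -0.7]
gripper_width: 85.4
```

{"op": "apply_moves", "data": {
  "plan": [-1,-0.0001,-0.0006,0,0,-1,-0.0002,-0.0012,0,0,-1,-0.0003,-0.0018,0,0]
}}

```text
clock: 10.27
position: [496.2, -93.8, -7.5]
ee_rot: [-0.657, 0.754, -0.001, 0.002]
contact_force: [2.6, 11.1, -2.2]
gripper_width: 85.6
```

Force rose to 11 N against 3–4 N while sliding, so the tall foot is on the stop. Now I'll back straight off and raise.

{"op": "apply_moves", "data": {
  "plan": [-1,0.0008,0.005,0,0,-1,0.0025,0.018,0,0,-1,0.005,0.035,0,0,-1,0.006,0.044,0.02,0,-1,0.006,0.044,0.06,0,-1,0.006,0.044,0.1,0,-1,0.006,0.044,0.14,0,-1,0.006,0.044,0.18,0]
}}

```text
clock: 10.93
position: [499.3, -51.5, 174.1]
ee_rot: [-0.656, 0.755, 0.0, -0.001]
contact_force: [1.0, 0.0, -0.7]
gripper_width: 85.1
```

```bash
python3 go.py 12 -8 535.5 -140 456 185
```

```text
clock 10.9333 pos [499.3 -51.5 174.1] F [ 1.   0.  -0.7]
tall scene [[536.8, -141.5], [536.9, -141.3], [536.8, -141.6]]
tall side [[535.8, -142.2], [535.6, -142.3], [535.9, -142.2]]
short scene [[456.4, 185.9], [456.6, 185.9], [456.2, 186.1]]
short side [[456.0, 184.9], [455.8, 184.9], [456.1, 184.9]]
```

{"op": "apply_moves", "data": {
  "plan": [-1,-0.002,0.02,0.035,6,-1,-0.006,0.055,0.055,12,-1,-0.013,0.094,0.06,19,-1,-0.02,0.133,0.06,26,-1,-0.027,0.172,0.06,33,-1,-0.034,0.211,0.06,40,-1,-0.04,0.25,0.06,47,-1,-0.046,0.288,0.06,51.4]
}}

```text
clock: 11.7
position: [453.3, 238.0, 231.8]
ee_rot: [0.919, -0.393, -0.0, 0.001]
contact_force: [0.5, 0.2, -0.2]
gripper_width: 85.6
```

{"op": "apply_moves", "data": {
  "plan": [-1,0,0.0185,0,0,-1,0,0.0185,-0.01,0,-1,0,0.0185,-0.045,0,-1,0,0.0185,-0.08,0,-1,0,0.0185,-0.115,0,-1,0,0.0185,-0.15,0,-1,0,0.0185,-0.185,0,-1,0,0.0185,-0.21,0]
}}

```text
clock: 12.37
position: [452.7, 252.5, 18.9]
ee_rot: [0.918, -0.397, -0.001, 0.003]
contact_force: [-0.5, 0.6, 0.2]
gripper_width: 85.5
```

```bash
python3 go.py 13 43 536 -142 456 185; python3 - <<'E'
from h import *
grab('wrist','w13')
E
```

```text
clock 12.3667 pos [452.7 252.5  18.9] F [-0.5  0.6  0.2]
tall scene [[536.7, -141.5], [536.8, -141.3], [536.6, -141.5]]
tall side [None, None, None]
short scene [[456.4, 186.0], [456.5, 186.0], [456.4, 186.2]]
short side [None, None, None]
```

View pics/w13.png

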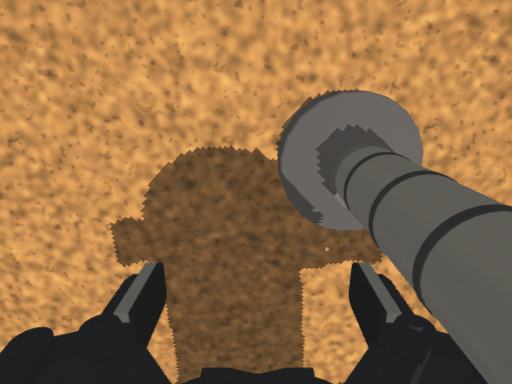

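{"op": "apply_moves", "data": {
  "plan": [-1,0,0,-0.012,0,-1,0,0,-0.022,0,-1,0.001,0,-0.026,0,-1,0.004,-0.004,-0.026,0,-1,0.0075,-0.0075,-0.026,0,-1,0.0105,-0.011,-0.026,0,-1,0.0135,-0.014,-0.026,0,-1,0.0165,-0.017,-0.026,0]
}}

```text
clock: 13.18
position: [471.5, 238.7, -3.0]
ee_rot: [0.918, -0.396, 0.0, -0.001]
contact_force: [-2.5, 3.1, 1.9]
gripper_width: 85.5
```

```bash
python3 go.py 14 43 536 -142 464 176
```

```text
clock 13.1833 pos [471.5 238.7  -3. ] F [-2.5  3.1  1.9]
tall scene [[536.7, -141.5], [536.7, -141.7], [536.7, -141.5]]
tall side [None, None, None]
short scene [[466.1, 175.3], [466.0, 175.1], [466.3, 175.7]]
short side [None, None, None]
```

{"op": "apply_moves", "data": {
  "plan": [-1,0.0025,-0.003,-0.002,0,-1,0.006,-0.007,-0.003,0,-1,0.0098,-0.0113,-0.003,0,-1,0.0137,-0.0157,-0.003,0,-1,0.0176,-0.0201,-0.003,0,-1,0.0215,-0.0245,-0.003,0,-1,0.0254,-0.0289,-0.003,0,-1,0.0293,-0.0333,-0.003,0]
}}

```text
clock: 13.95
position: [500.3, 205.5, -6.3]
ee_rot: [0.918, -0.396, -0.0, -0.0]
contact_force: [-3.5, 3.5, 3.2]
gripper_width: 85.6
```

```bash
python3 go.py 15 43 536 -142 497 142
```

```text
clock 13.95 pos [500.3 205.5  -6.3] F [-3.5  3.5  3.2]
tall scene [[536.7, -141.5], [536.5, -141.5], [536.7, -141.5]]
tall side [[535.6, -142.3], [535.6, -142.3], None]
short scene [[495.3, 142.7], [495.4, 142.6], [495.2, 142.8]]
short side [None, None, None]
```

{"op": "apply_moves", "data": {
  "plan": [-1,0.0027,-0.003,0,0,-1,0.0065,-0.007,0,0,-1,0.0105,-0.0113,0,0,-1,0.0145,-0.0157,0,0,-1,0.0185,-0.0201,0,0,-1,0.0226,-0.0245,0,0,-1,0.0267,-0.0289,0,0,-1,0.0308,-0.0335,0,0]
}}

```text
clock: 14.72
position: [531.4, 171.2, -6.7]
ee_rot: [0.918, -0.396, -0.0, 0.0]
contact_force: [-3.8, 3.7, 2.3]
gripper_width: 85.0
```

```bash
python3 go.py 16 43 536 -142 526 109
```

```text
clock 14.7167 pos [531.4 171.2  -6.7] F [-3.8  3.7  2.3]
tall scene [[536.7, -141.6], [536.5, -141.3], [536.8, -141.6]]
tall side [[535.9, -142.3], [535.7, -142.1], [536.0, -142.3]]
short scene [[527.2, 108.7], [527.0, 108.4], [527.3, 108.9]]
short side [[527.4, 107.0], [527.3, 106.6], [527.1, 109.6]]
```

{"op": "apply_moves", "data": {
  "plan": [-1,0.003,-0.003,0,0,-1,0.007,-0.007,0,0,-1,0.0111,-0.0113,0,0,-1,0.0152,-0.0157,0,0,-1,0.0193,-0.02,0,0,-1,0.0234,-0.0243,0,0,-1,0.0275,-0.0286,0,0,-1,0.0316,-0.0329,0,0]
}}

```text
clock: 15.48
position: [563.0, 138.2, -6.9]
ee_rot: [0.918, -0.396, -0.0, 0.0]
contact_force: [-1.6, 2.3, -1.8]
gripper_width: 85.5
```

```bash
python3 go.py 17 43 536 -142 558 76
```

```text
clock 15.4833 pos [563.  138.2  -6.9] F [-1.6  2.3 -1.8]
tall scene [[536.7, -141.4], [537.0, -141.6], [536.6, -141.3]]
tall side [[536.0, -142.0], [535.8, -141.9], [536.1, -142.0]]
short scene [[558.6, 75.5], [558.6, 75.3], [558.7, 75.7]]
short side [[558.5, 74.0], [558.4, 73.7], [558.5, 74.1]]
```

{"op": "apply_moves", "data": {
  "plan": [-1,0.003,-0.003,0,0,-1,0.007,-0.0073,0,0,-1,0.0108,-0.0113,0,0,-1,0.0138,-0.0145,0,0,-1,0.0155,-0.0163,0,0,-1,0.0155,-0.0163,0,0,-1,0.012,-0.0125,0,0,-1,0.006,-0.006,0,0]
}}

```text
clock: 16.25
position: [569.3, 132.6, -6.6]
ee_rot: [0.918, -0.396, 0.001, -0.0]
contact_force: [0.4, 0.5, -0.5]
gripper_width: 85.2
```

```bash
python3 go.py 18 43 536 -142 574 59
```

```text
clock 16.25 pos [569.3 132.6  -6.6] F [ 0.4  0.5 -0.5]
tall scene [[536.7, -141.4], [536.8, -141.2], [536.6, -141.5]]
tall side [[536.0, -142.1], [536.0, -142.4], [536.1, -142.0]]
short scene [[573.5, 58.4], [573.6, 58.4], [573.4, 58.4]]
short side [[573.6, 58.4], [551.0, 65.1], [551.2, 65.1]]
```

{"op": "apply_moves", "data": {
  "plan": [-1,-0.01,0.02,0,0,-1,-0.015,0.045,0,-4,-1,-0.02,0.057,0,-11,-1,-0.025,0.057,0,-18,-1,-0.03,0.057,0,-25,-1,-0.033,0.057,0,-32,-1,-0.033,0.057,0,-39,-1,-0.033,0.057,0,-46]
}}

```text
clock: 17.02
position: [535.4, 190.3, -6.5]
ee_rot: [-0.689, 0.725, -0.0, 0.0]
contact_force: [0.7, 0.1, -0.1]
gripper_width: 85.5
```

{"op": "apply_moves", "data": {
  "plan": [-1,0,-0.01,0,-6.9,-1,0,-0.03,0,-6.9,-1,0,-0.05,0,-6.9,-1,0,-0.065,0,-6.9,-1,0,-0.073,0,-6.9,-1,0,-0.073,0,-6.9,-1,0,-0.073,0,-6.9]
}}

```text
clock: 17.6
position: [536.1, 116.9, -6.5]
ee_rot: [-0.646, 0.763, -0.0, 0.0]
contact_force: [0.1, 0.3, -0.1]
gripper_width: 85.6
```

```bash
python3 go.py 19 -9.5 536 -142 574 59
```

```text
clock 17.6 pos [536.1 116.9  -6.5] F [ 0.1  0.3 -0.1]
tall scene [[536.8, -141.4], [536.8, -141.3], [536.8, -141.4]]
tall side [[536.1, -142.2], [535.9, -142.6], [536.2, -142.0]]
short scene [[573.7, 58.4], [573.8, 58.3], [573.6, 58.6]]
short side [None, None, None]
```

{"op": "apply_moves", "data": {
  "plan": [-1,-0.0009,-0.0049,0,0,-1,-0.002,-0.0108,0,0,-1,-0.0031,-0.0167,0,0,-1,-0.0042,-0.0226,0,0,-1,-0.0053,-0.0285,0,0,-1,-0.0064,-0.0344,0,0,-1,-0.0074,-0.0403,0,0,-1,-0.0085,-0.0462,0,0]
}}

```text
clock: 18.37
position: [527.2, 70.1, -6.6]
ee_rot: [-0.646, 0.763, -0.0, 0.0]
contact_force: [0.5, 2.1, -0.5]
gripper_width: 85.6
```

```bash
python3 go.py 20 -9.5 536 -142 567 21
```

```text
clock 18.3667 pos [527.2  70.1  -6.6] F [ 0.5  2.1 -0.5]
tall scene [[536.6, -141.6], [536.8, -141.4], [536.6, -141.7]]
tall side [[536.0, -142.0], [536.2, -142.2], [535.9, -141.9]]
short scene [[565.3, 21.2], [565.3, 20.9], [565.1, 21.5]]
short side [None, None, None]
```

{"op": "apply_moves", "data": {
  "plan": [-1,-0.0008,-0.0038,0,1.2,-1,-0.002,-0.0097,0,1.2,-1,-0.0031,-0.0156,0,1.2,-1,-0.0042,-0.0215,0,1.2,-1,-0.0053,-0.0274,0,1.2,-1,-0.0064,-0.0333,0,1.2,-1,-0.0075,-0.0392,0,1.2,-1,-0.0086,-0.0451,0,1.2]
}}

```text
clock: 19.13
position: [518.3, 24.9, -6.7]
ee_rot: [-0.654, 0.757, 0.0, -0.0]
contact_force: [1.3, 3.3, -1.4]
gripper_width: 85.2
```

```bash
python3 go.py 21 -9.5 536 -142 558 -23
```

```text
clock 19.1333 pos [518.3  24.9  -6.7] F [ 1.3  3.3 -1.4]
tall scene [[536.8, -141.5], [536.7, -141.5], [536.9, -141.5]]
tall side [[525.4, -124.1], [536.1, -142.1], [536.0, -142.3]]
short scene [[555.5, -22.7], [555.6, -22.9], [555.3, -22.4]]
short side [None, None, None]
```

{"op": "apply_moves", "data": {
  "plan": [-1,0.0007,0.0045,0,0,-1,-0.0041,0.0047,0,1,-1,-0.0041,0.0047,0,1,-1,-0.0048,0.0005,0,1,-1,-0.0057,-0.005,0,1,-1,-0.0066,-0.0107,0,1,-1,-0.0075,-0.0164,0,1,-1,-0.0084,-0.0221,0,1]
}}

```text
clock: 19.9
position: [510.4, 3.1, -6.6]
ee_rot: [-0.661, 0.751, -0.0, 0.0]
contact_force: [0.3, 3.5, -0.7]
gripper_width: 85.4
```

```bash
python3 go.py 22 -9.5 536 -142 551 -45
```

```text
clock 19.9 pos [510.4   3.1  -6.6] F [ 0.3  3.5 -0.7]
tall scene [[536.7, -141.4], [536.5, -141.3], [536.8, -141.3]]
tall side [[536.1, -141.7], [536.0, -142.2], [536.3, -141.2]]
short scene [[553.0, -44.6], [553.1, -44.6], [552.9, -44.4]]
short side [None, None, None]
```

{"op": "apply_moves", "data": {
  "plan": [-1,-0.0005,-0.004,0,0,-1,-0.0011,-0.009,0,0,-1,-0.0017,-0.014,0,0,-1,-0.0022,-0.0185,0,0,-1,-0.0026,-0.022,0,0,-1,-0.003,-0.0248,0,0,-1,-0.0032,-0.0266,0,0,-1,-0.0034,-0.028,0,0]
}}

```text
clock: 20.67
position: [506.7, -24.8, -6.7]
ee_rot: [-0.661, 0.751, 0.0, -0.0]
contact_force: [0.4, 2.5, 0.1]
gripper_width: 85.6
```

```bash
python3 go.py 23 -9.5 536 -142 548.5 -73
```

```text
clock 20.6667 pos [506.7 -24.8  -6.7] F [0.4 2.5 0.1]
tall scene [[536.8, -141.4], [536.7, -141.3], [536.8, -141.5]]
tall side [None, None, None]
short scene [[550.2, -72.8], [550.5, -73.0], [549.9, -72.7]]
short side [None, None, None]
```

{"op": "apply_moves", "data": {
  "plan": [-1,-0.0002,-0.0012,0,0,-1,-0.0003,-0.0024,0,0,-1,-0.0005,-0.0034,0,0,-1,-0.0006,-0.0043,0,0,-1,-0.0007,-0.005,0,0,-1,-0.0008,-0.0057,0,0]
}}

```text
clock: 21.27
position: [506.0, -30.3, -6.7]
ee_rot: [-0.661, 0.751, -0.0, 0.0]
contact_force: [0.5, 3.2, -0.4]
gripper_width: 84.8
```

{"op": "apply_moves", "data": {
  "plan": [-1,-0.0001,-0.0005,0,0,-1,-0.0001,-0.001,0,0,-1,-0.0001,-0.0015,0,0]
}}

```text
clock: 21.52
position: [506.0, -31.5, -6.7]
ee_rot: [-0.661, 0.751, -0.0, 0.0]
contact_force: [-0.1, 6.8, -0.1]
gripper_width: 85.4
```

```bash
python3 go.py 24 -9.5 536.5 -142 549 -78
```

```text
clock 21.5167 pos [506.  -31.5  -6.7] F [-0.1  6.8 -0.1]
tall scene [[536.6, -141.4], [536.6, -141.3], [536.6, -141.4]]
tall side [None, None, None]
short scene [[549.5, -79.2], [549.7, -79.3], [549.4, -79.1]]
short side [None, None, None]
```

{"op": "apply_moves", "data": {
  "plan": [-1,0,-0.0005,0,0,-1,0,-0.001,0,0,-1,0,-0.001,0,0]
}}

```text
clock: 21.87
position: [507.0, -31.9, -6.5]
ee_rot: [-0.661, 0.75, -0.0, 0.001]
contact_force: [1.8, 7.4, -0.5]
gripper_width: 85.3
```

{"op": "apply_moves", "data": {
  "plan": [-1,0.0005,0.005,0,0,-1,0.0025,0.02,0,0,-1,0.006,0.045,0,0,-1,0.008,0.06,0.01,0,-1,0.008,0.062,0.05,0,-1,0.008,0.062,0.09,0,-1,0.008,0.062,0.13,0,-1,0.008,0.062,0.17,0]
}}

```text
clock: 22.53
position: [512.6, 28.6, 164.9]
ee_rot: [-0.66, 0.751, 0.0, -0.001]
contact_force: [1.4, 1.0, -0.4]
gripper_width: 85.3
```

{"op": "apply_moves", "data": {
  "plan": [-1,-0.02,0.035,0.03,0,-1,-0.03,0.075,0.05,0,-1,-0.04,0.11,0.05,0,-1,-0.05,0.145,0.05,0,-1,-0.05,0.145,0.05,0,-1,-0.05,0.145,0.05,0]
}}

```text
clock: 23.03
position: [462.8, 175.3, 213.3]
ee_rot: [-0.662, 0.75, -0.0, -0.001]
contact_force: [-0.3, 0.1, -0.0]
gripper_width: 85.4
```

```bash
python3 go.py 25 -9.5 536.5 -142 549 -79;  python3 - <<'E'
from fit import *
ws=[world(np.load(f'pics/{n}25.npz')) for n in('scene','side')]
posts(ws,{'tall':(536.3,-142),'short':(549,-79)})
u=np.array([.1886,.982])
for k,w in enumerate(ws):
    p=w.reshape(-1,3);p=p[(p[:,2]>23.5)&(p[:,2]<31)]
    c=p[(p[:,1]<-160)&(p[:,1]>-200)&(p[:,0]>500)&(p[:,0]<560)]
    s=(c[:,:2]@u);print('stop along-axis outer/inner',np.round(np.percentile(s,[3,50,97]),1))
    t=[[536.7,-141.5],[536,-142.2]][k];print('tall along',np.array(t)@u, 'inner face+32 =',np.median(s)+6+32)
W0=[world(np.load(f'pics/{n}0.npz')) for n in('scene','side')]
for nm,(x,y,r) in dict(tape=(580,395,60),box=(388,-180,60),caster=(720,50,60),jar=(546,-322,50),cup=(682,-298,75),wrench=(380,-370,70)).items():
    for k in(0,1):
        o=[]
        for W in(W0,ws):
            p=W[k].reshape(-1,3);q=p[(np.hypot(p[:,0]-x,p[:,1]-y)<r)&(p[:,2]>(5 if nm=='wrench' else 12))&(p[:,2]<100)];o.append(np.r_[np.round(np.median(q,0)[:2],1),len(q)] if len(q) else None)
        print(nm,k,*o)
im=cv2.imread('pics/scene25.png');im2=cv2.imread('pics/side25.png')
cv2.imwrite('pics/f25.png',cv2.hconcat([cv2.resize(im[110:270,150:310],(400,400)),cv2.resize(im2[90:240,190:340],(400,400))]))
E
```

```text
clock 23.0333 pos [462.8 175.3 213.3] F [-0.3  0.1 -0. ]
tall scene [[536.7, -141.5], [536.7, -141.5], [536.7, -141.5]]
tall side [[535.8, -142.1], [535.7, -142.0], [535.9, -142.1]]
short scene [[550.0, -79.5], [550.0, -79.3], [550.0, -79.6]]
short side [[549.1, -79.6], [549.1, -79.6], None]
 tall 0 foot r32 110 [ 534.7 -140.9] stem r12.5 [ 536.7 -141.6] top 241.7 tilt stem lo/hi [[536.7, -141.7], [536.7, -141.6]]
 tall 1 foot r32 93 [ 533.9 -145.8] stem r12.5 [ 535.8 -142.1] top 239.7 tilt stem lo/hi [[535.6, -142.1], [535.9, -142.1]]
 short 0 foot r32 81 [545.9 -81.6] stem r12.5 [550.  -79.6] top 172.7 tilt stem lo/hi [[550.2, -79.5], [550.0, -79.8]]
 short 1 foot r32 155 [550.6 -81.2] stem r12.5 [547.6 -82.5] top 185.0 tilt stem lo/hi [[548.9, -80.1]]
stop along-axis outer/inner [-81.2 -73.2 -54.6]
tall along -37.731379999999994 inner face+32 = -35.153012779628455
stop along-axis outer/inner [-81.1 -76.  -64.4]
tall along -38.550799999999995 inner face+32 = -37.98120442368864
tape 0 [584.2 395.5 706. ] [584.  395.1 707. ]
tape 1 [ 575.6  402.1 1399. ] [ 574.6  402.  1400. ]
box 0 [ 403.6 -182.5  493. ] [ 403.2 -183.1  496. ]
box 1 [ 384.7 -165.3  520. ] [ 385.1 -165.   527. ]
caster 0 [727.8  38.5 390. ] [728.1  38.6 394. ]
caster 1 [722.6  62.5 139. ] [707.7  58.5 424. ]
jar 0 [ 568.3 -326.1  839. ] [ 568.1 -325.9  837. ]
jar 1 [ 539.5 -304.3  533. ] [ 540.  -303.8  538. ]
cup 0 [ 707.6 -301.6  806. ] [ 702.8 -301.5  800. ]
cup 1 [ 695. -290.  732.] [ 680.3 -328.8  117. ]
wrench 0 [ 377.9 -361.5  263. ] [ 379.2 -362.3  278. ]
wrench 1 [ 370.4 -354.5  148. ] [ 373.3 -357.   147. ]
```

View pics/f25.png

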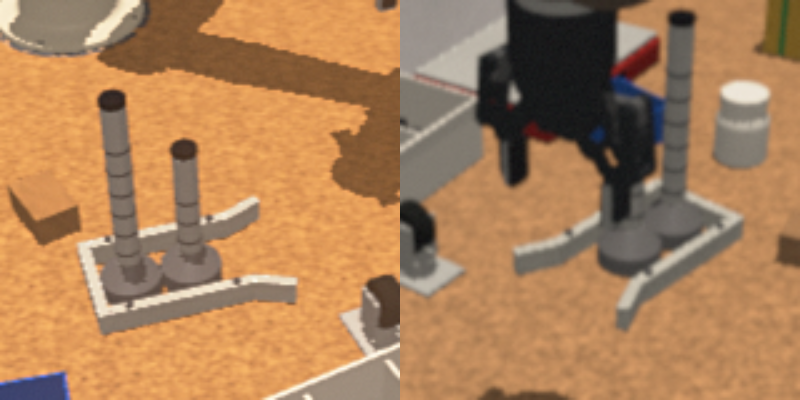

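The pictures show both posts upright in the lane, the tall foot at the stop and the short foot right behind it. The measured centre distance is 63.4–63.9 mm against 64 mm for touching feet. The neighbours are where they were, so I'm handing in.

```bash
python3 -c "
from bench import arm
print(arm.job_done())"
```

```text
the job is handed in; nothing more can be done
None
```

Both posts are in the lane and the job is handed in. The tall post's foot is against the end stop and the short post's foot touches it from behind. I pushed each one low on its foot with the outside of one open finger, first onto the lane's line and then along it, and used about 23 s of the 72 s.

**Last checks:**
- **Tall post on the stop:** the push force rose from about 4 N to 11 N at the stop. Its centre measured about (536, −142) mm, against a predicted (535.7, −140.5).
- **Feet touching:** the push force rose from about 3 N to 7 N. The stem centres measured 63.4 and 63.9 mm apart in the two views, where touching feet give 64 mm.
- **Upright:** the stem positions low and high agreed within about 0.5 mm throughout wherever the view was clear. In the last picture the side view could not give the short post's upper stem, because the gripper was in the way.

**Checks that disagreed or were weak:**
- The stop position from the last scene image was about 2.6 mm off the tall post's contact point, and the side image was within 0.6 mm. I went by the force rise.
- Circle fits to the feet inside the lane were several mm off because lane-bar points got mixed in, so I used the stems instead.
- The caster and parts cup shifted in the side-view numbers, and the cup moved 5 mm in the scene view. I put this down to the arm blocking the view, because the caster's scene view agreed within 0.3 mm and the arm never went near the cup. The tape roll, box and jar matched their first positions within about 1 mm. The wrench read up to about 4 mm different in the side view, though the arm never went near it.

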